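# Scan a bridge blank and lay it on the drying stack

## Task

Book in the loose bridge blank: set it down on the scan station's ledge with its label facing the scanner's window, let go of it, squeeze the scanner's trigger fully, hold it for about half a second and release it. Then lay the blank, without dropping it, in the open place in the third layer of the drying stack, across the two blanks below and parallel to its neighbour. Do not shift the other blanks or disturb anything else on the table.

Things in the scene. Friction and masses are not known exactly. Their poses are not given: they have to be found in the camera images.
- blank: The bridge blank to book in: a loose dark wooden slat, 180 x 36 x 18 mm, about 90 g, flat and alone on the table. Origin: centre of its underside; x along its length, y across, z up. A paper label 50 mm long is folded over the middle of its -y long edge (on the edge face and the strip of the top beside it). Grip it across its 36 mm width.
- label (a point): Centre of the blank's labelled edge face: at (0, -18, 9) mm in the blank's frame.
- scan_place (a point): Centre of the top of the station's aluminium ledge, 36 mm above the table: where the blank's underside centre belongs for scanning. x along the ledge; window on its -y side: a blank with its x and y along these shows its label to the window. Ledge 28 mm wide (fingers pass down both sides of a blank on it), an end lug 12 mm high at each end, 200 mm between the lugs.
- window (a point): Centre of the window in the nose of a pistol-shaped barcode scanner, clamped on its side to the station, axes as scan_place, 45 mm above the table and 50 mm from a blank on the ledge. Its head runs from here 94 mm in -y, 68 mm wide in x, from 15 to 75 mm above the table, on a 12 mm thick steel foot 100 mm wide in x. The grip leaves the head's +x side.
- squeeze (a point): Where to centre a squeeze of grip and trigger from above, closing along y; axes as scan_place; 45 mm above the bare table. From here the grip runs 44 mm in -x (to the head) and 56 mm in +x, 28 to 62 mm above the table; its back face is at y = -19 mm, its front at +9, the front of the squeezed trigger at +19 (38 mm across in all). At rest the trigger's front is at +31 mm, its tip at +35.
- trigger (a joint): Trigger: black paddle 60 mm long, 24 mm wide in z, 8 mm thick on the +y side of the grip, hinged on a vertical axis by the head, 42 mm in -x from squeeze. Angle in rad: 0 at rest (sprung out), 0.28 fully squeezed, at its stop. Pressed at squeeze the spring needs about 2.5 N at first and 7 N at the stop; it returns the trigger to 0 when let go.
- board: Plywood board, 200 x 200 x 12 mm, fixed on the table under the drying stack: blanks like the new one, two to a layer, each layer crosswise to the one below. Origin: centre of its underside. Layer 1 runs along board x (at y = -60 and +60 mm), layer 2 along y (at x = -60 and +60 mm), layer 3 has one blank so far, along x at y = +60 mm.
- open_place (a point): The open place in the stack's third layer, on top of both second-layer blanks: where the new blank's underside centre belongs, 48 mm above the table, at (0, -60) mm on the board; axes as the board. The blank lies along x there, parallel to its neighbour (centres 120 mm apart); either end may lead.
- low_a: A blank already in the stack (180 x 36 x 18 mm, loose, like the new one): bottom layer, board y = -60 mm. Origin at the centre of its underside.
- low_b: A blank already in the stack (180 x 36 x 18 mm, loose, like the new one): bottom layer, board y = +60 mm. Origin at the centre of its underside.
- mid_a: A blank already in the stack (180 x 36 x 18 mm, loose, like the new one): second layer, board x = -60 mm. Origin at the centre of its underside.
- mid_b: A blank already in the stack (180 x 36 x 18 mm, loose, like the new one): second layer, board x = +60 mm. Origin at the centre of its underside.
- top_a: A blank already in the stack (180 x 36 x 18 mm, loose, like the new one): third layer, board y = +60 mm. Origin at the centre of its underside.
- pedal: Bystander: grey metal guitar effects pedal, 120 x 70 mm, 48 mm high. To be left alone.
- sander: Bystander: cork sanding block with a wooden back, 90 x 50 mm, 36 mm high. To be left alone.
- mug: Bystander: white mug, 80 mm across, 90 mm high. To be left alone.
- jar: Bystander: amber glass jar of wax, 68 mm across, 75 mm high. To be left alone.
- driver: Bystander: screwdriver with a wooden handle, lying on the table. To be left alone.
There are look-alikes about, which are no part of the job. Leave any purple or yellow look-alike of the blank alone.

How it is judged:
By the outcome, as a careful person would: the job done as asked, in the order asked, and still so for the second after the job is handed in, with the robot touching nothing.
It also fails if it takes over 72 s, if anything falls off the work surface, if the arm or the gripper's body presses on something with over 40 N, if the wrist force passes 120 N, or if a joint passes its speed limit or range.

## Robot

A 6-joint arm with a two-finger parallel gripper is mounted at the origin on the work surface. World frame = base frame: x ahead of the robot, y to its left, z up, the work surface at z = 0. Lengths are in mm, angles in rad, forces in N, time in s.
With the tool pointing down it reaches from about 275 to 825 mm from the base axis. Payload 4.9 kg.
Tool frame: the origin (TCP) lies midway between the tips of the shut fingers; the grasp point (between the pads) lies 19 mm behind it; z points along the fingers, y is the line along which they close (so a half turn about z gives the same grasp; the last joint's range is limited). The gripper opens to 85 mm and grips with 20 to 120 N. Pads are 22 mm wide; open, the fingers measure 114 mm over their backs; the gripper's body (76 mm by 85 mm) begins 54 mm behind the grasp point. The pads swing forward as they close: fully open they stand 13 mm farther back than shut.
Start: joints at [-1.344, 0.326, -0.193, 1.052, 0, 1.437], TCP at [194.175, -514.601, 231.281] pointing down, gripper open.
Joint ranges: [-2.65, 2.65], [-0.97, 1.79], [-1.3, 1.35], [-1.93, 2.1], [-1.47, 1.37], [-3.14, 3.14]. Speed limits (rad/s): [2.57, 2.57, 3.14, 3.14, 3.14, 3.14].

## Interface

Orientations are given as a rotation vector (axis times angle).
In Python, from station import robot, vision gives the robot as it stands.
- The arm moves only by the tool arm_command, never from a script. Its argument "rows" is a list of rows, each an object with "gripper": the opening, from 0 (shut) to 1 (fully open); "translation": the shift along the tool's x, y, z in units of 50 mm (1.0 is 50 mm), a list of three; "turn": the turn, a rotation vector about the tool's x, y, z in units of 8 degrees (1.0 is 8 degrees), a list of three. In form: [{"gripper": gripper, "translation": [dx, dy, dz], "turn": [wx, wy, wz]}, ...]. A call has 1 to 10 rows; each row shifts and turns the commanded pose from where the row before left it, along the tool's axes as they then stand; what a row does not reach is not made up. A row lasts 1/8 s, in which the tool goes at most 62.5 mm and 10.7 degrees, less where a joint would pass 70% of its speed; a pose out of reach is approached as far as the arm can. A call is refused whole if a number of a shift passes 1 or a number of a turn 1, either way. A call with a gripper value outside its range is refused whole. The fingers move at their own pace and stop on an object; "squeeze" is the grip in N (left out, the last holds). Time passes only in rows, so rows that do not move let the fingers close. It gives the time, the measured TCP pose, the force, the opening and the grip force at its end, in the units of the state.
- robot.sense(): the state, without advancing time (a new reading comes with each control period).
- vision.grab_frame(name): name is "scene" or "top"; returns (picture, depth): 480x640x3 uint8, red, green, blue; 480x640 float32, mm along the optical axis (not along the pixel's ray), 0 where there is no reading.
- vision.calibration(name): a dict with "fov_y" (degrees; the focal length in pixels is half the picture's height over the tangent of half this angle, whatever the lens; pixels are square), "cx", "cy" (the principal point, pixels), "D" ([k1, k2, p1, p2, k3] as OpenCV has them; the pictures are not rectified), "xyz" and "rotation" of the camera in the world. Camera axes: x right, y up, looking along -z (the intrinsics and any distortion apply to the point x, -y, -z); pixel columns grow to the right and rows downward; lengths in mm; the calibration is good to about 2 mm. A picture is of the moment at which its call begins. calibration takes no time and is no camera call.
- robot.job_done(): hands the job in; it is judged then, once.
Trained networks look in the newest picture that a camera, given by its name, has taken for a name from the list of things; names that differ only in an ending like _2 or _b are one class to them, and where a whole thing is asked for, a point or a joint stands for the part that bears it (a point fixed in the world has none). Each returns a list of dicts, best first, with "conf" (0 to 1); they miss things now and then, are a little off and sometimes report something else, mostly with a low value. They report only what shows in the picture. A call takes as long as a camera call. They do not tell look-alikes from the thing itself.
- vision.look_for(name, camera): "extent" ([centre column, centre row, width, height] in pixels, round what is visible of it).
The state is a dict: "time": time; "joint_pos": joint angles; "qd": joint speeds; "tau": joint torques, N m; "position": TCP position; "eef_rot": TCP orientation; "force": force on the tool from outside, world axes, zero at the start; "moment": the same for the moment, N m; "gripper_width": finger opening in mm; "grasp_force": force on a finger pad.
Only numpy, scipy, OpenCV 4.12 (cv2) and the standard library are available. Lean on these libraries where they do the work, as an engineer would, in place of code of your own. Each camera call takes 0.05 s, during which the arm holds its last target. There are 200 camera calls.

## Working session

There is one attempt and no reset: what is moved stays moved. The work goes in short steps, Python scripts to look and compute and a tool call to move; the robot and the scene stay as the last step left them, time stands still between calls to the robot, and variables do not carry over. Pictures are saved under pics/ and viewed, at most 10 in all, crops included, and the job is handed in when it is done.

Besides the shell and the picture viewer there is one more tool, called after "Emit:" as name(argument=value, ...) on one line, values as JSON. arm_command: Moves the arm, as the interface text tells. Its arguments: {"type":"object","properties":{"rows":{"type":"array","items":{"type":"object","properties":{"gripper":{"type":"number"},"translation":{"type":"array","items":{"type":"number"}},"turn":{"type":"array","items":{"type":"number"}}}}},"squeeze":{"type":"number"}},"required":["rows"]}

```bash
ls; mkdir -p pics; python3 - <<'E'
from station import robot, vision
import cv2,numpy as np
s=robot.sense();print({k:np.round(v,3) for k,v in s.items()})
for n in("scene","top"):
    p,d=vision.grab_frame(n);cv2.imwrite(f"pics/{n}0.png",p[:,:,::-1]);np.save(f"pics/{n}0.npy",d);print(n,vision.calibration(n))
E
```

```text
pics
{'time': np.float64(0.0), 'joint_pos': array([-1.344,  0.327, -0.194,  1.052,  0.   ,  1.437]), 'qd': array([-0.   ,  0.   ,  0.001,  0.001, -0.001, -0.001]), 'tau': array([-0.0000e+00, -4.4339e+01,  2.6244e+01,  1.5000e-02, -0.0000e+00,
       -0.0000e+00]), 'position': array([ 194.055, -514.005,  230.496]), 'eef_rot': array([-3.089, -0.563,  0.   ]), 'force': array([-0.61 ,  0.016, -0.651]), 'moment': array([ 0.034, -0.015, -0.017]), 'grasp_force': np.float64(0.0), 'gripper_width': np.float64(85.211)}
scene {'fov_y': 44.8343328820906, 'cx': 322.7135611155286, 'cy': 239.43698111470576, 'D': array([-0.1327451,  0.       ,  0.       ,  0.       ,  0.       ]), 'xyz': array([1471.1353482 ,  601.76440785,  842.231236  ]), 'rotation': array([0.56084784, 0.99959135, 1.92468943])}
top {'fov_y': 43.33313941275803, 'cx': 311.621878064093, 'cy': 237.96386472416006, 'D': array([-0.0095344,  0.       ,  0.       ,  0.       ,  0.       ]), 'xyz': array([ 186.81864387,  -15.93667932, 1771.23417236]), 'rotation': array([ 0.16027661, -0.13050053, -1.55132796])}
```

View pics/scene0.png

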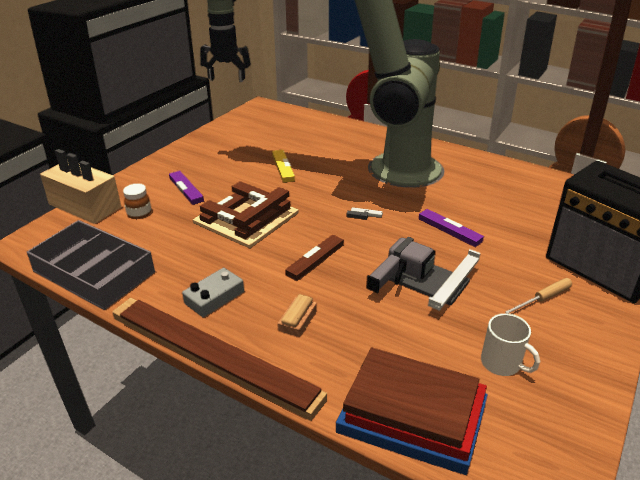

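View pics/top0.png

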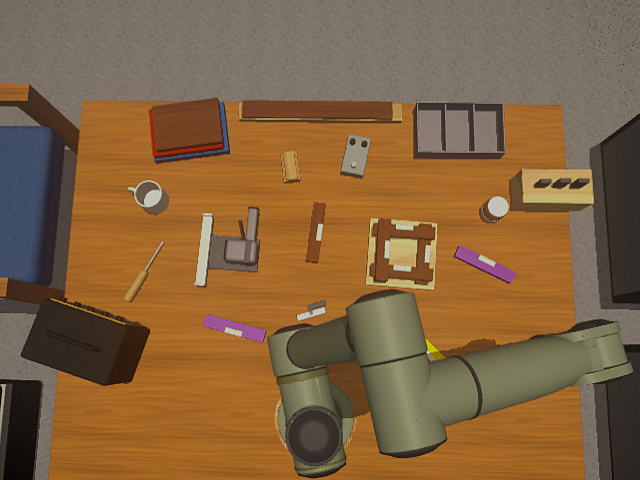

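The blank is the dark brown slat at top (316,232) / scene (315,257). The look-alikes are purple slats at top (234,328) and (485,264) and a yellow one at (434,350). The stack is at top (402,254), the ledge at (204,250), and the scanner at (240,250) with its grip pointing up-image at (252,222).

```bash
cat > h.py <<'E'
import numpy as np,cv2
from scipy.spatial.transform import Rotation as R
from station import robot,vision
class Cam:
    def __init__(s,n):
        c=vision.calibration(n);f=240/np.tan(np.radians(c["fov_y"]/2))
        s.K=np.array([[f,0,c["cx"]],[0,f,c["cy"]],[0,0,1]]);s.D=np.array(c["D"]);s.t=np.array(c["xyz"])
        s.R=R.from_rotvec(c["rotation"]).as_matrix()@np.diag([1,-1,-1])
    def rays(s,uv):
        q=cv2.undistortPoints(np.float64(uv).reshape(-1,1,2),s.K,s.D)[:,0]
        return np.c_[q,np.ones(len(q))]@s.R.T
    def plane(s,uv,z):
        r=s.rays(uv);return s.t+r*((z-s.t[2])/r[:,2])[:,None]
    def cloud(s,d):
        v,u=np.mgrid[:480,:640];r=s.rays(np.c_[u.ravel(),v.ravel()])
        return (s.t+r*d.reshape(-1,1)).reshape(480,640,3)
    def proj(s,P):
        P=np.float64(P).reshape(-1,3);rv=cv2.Rodrigues(s.R.T)[0]
        return cv2.projectPoints(P,rv,-s.R.T@s.t,s.K,s.D)[0][:,0]
def tri(a,ua,b,ub):
    ra,rb=a.rays([ua])[0],b.rays([ub])[0]
    k=np.linalg.lstsq(np.c_[ra,-rb],b.t-a.t,rcond=None)[0]
    p,q=a.t+ra*k[0],b.t+rb*k[1];return (p+q)/2,np.linalg.norm(p-q)
E
python3 - <<'E'
from h import *
for n,boxes in (("top",dict(blank=(300,198,332,268),ledge=(190,205,218,295),scan=(205,200,265,280),stack=(362,212,444,296),tab=(330,170,360,210))),("scene",dict(blank=(280,230,350,282),ledge=(425,245,485,312),scan=(362,232,440,296),stack=(190,175,300,245),tab=(100,220,180,240)))):
    c=Cam(n);d=np.load(f"pics/{n}0.npy");im=cv2.imread(f"pics/{n}0.png");X=c.cloud(d)
    for k,(a,b,e,f) in boxes.items():
        x=X[b:f,a:e].reshape(-1,3);g=d[b:f,a:e].ravel()>0;x=x[g];rgb=im[b:f,a:e].reshape(-1,3)[g][:,::-1].astype(int)
        h,ed=np.histogram(x[:,2],np.arange(-10,90,5));print(n,k,dict((int(e),int(m)) for e,m in zip(ed,h) if m>8))
        for lo,hi in ((9,26),(30,42),(42,60),(60,80)):
            m=(x[:,2]>lo)&(x[:,2]<hi)
            if m.sum()>40:
                r=cv2.minAreaRect(np.float32(x[m][:,:2]));print('   ',lo,hi,m.sum(),np.round(r[0],1),np.round(r[1],1),round(r[2],1),np.round(np.median(x[m],0),1))
im=cv2.imread("pics/top0.png");sc=cv2.imread("pics/scene0.png")
f=lambda i,a,b,w,h:cv2.resize(i[b:b+h,a:a+w],(400,300),interpolation=cv2.INTER_CUBIC)
cv2.imwrite("pics/c1.png",np.vstack([np.hstack([f(im,260,195,100,75),f(im,180,200,100,75)]),np.hstack([f(im,355,212,100,75),f(sc,265,220,100,75)])]))
E
```

```text
top blank {-10: 211, -5: 596, 0: 497, 5: 192, 10: 187, 15: 328, 20: 166, 25: 26}
    9 26 718 [534.7   9.3] [208.7  92.7] 0.6 [534.8   9.6  17.3]
top ledge {-10: 179, -5: 583, 0: 556, 5: 229, 10: 149, 15: 56, 20: 14, 25: 58, 30: 219, 35: 308, 40: 103, 45: 25, 50: 13}
    9 26 254 [480.  338.9] [258.2  81.1] 3.8 [468.1 313.3  13. ]
    30 42 592 [475.  335.2] [ 30.7 210.5] 86.4 [472.8 335.6  36. ]
    42 60 78 [476.3 334.7] [ 29.3 212.1] 86.5 [515.5 331.9  45.3]
top scan {-10: 319, -5: 924, 0: 938, 5: 483, 10: 404, 15: 160, 20: 24, 25: 46, 30: 98, 35: 135, 40: 65, 45: 41, 50: 68, 55: 152, 60: 205, 65: 246, 70: 273, 75: 161, 80: 22}
    9 26 678 [512.  250.5] [239.4 174.6] 2.6 [458.4 285.9  12.8]
    30 42 267 [492.2 253.5] [196.4 158.3] 2.7 [516.7 325.5  36.1]
    42 60 292 [516.8 255.2] [168.1 156.7] 0.6 [536.8 203.7  55.4]
    60 80 885 [518.3 220.7] [ 93.4 167.7] 86.0 [476.6 211.1  69.8]
top stack {-10: 314, -5: 857, 0: 801, 5: 826, 10: 812, 15: 314, 20: 128, 25: 205, 30: 185, 35: 114, 40: 375, 45: 538, 50: 273, 55: 131, 60: 319, 65: 274, 70: 90, 75: 10}
    9 26 1472 [ 477.6 -252.
[... 1335 characters left out ...]
213.6] [ 82.8 182.6] 60.3 [517.7 224.5  52.5]
    60 80 1192 [515.8 220.6] [ 93.5 173.8] 84.1 [489.2 211.1  70.8]
scene stack {-5: 609, 0: 2661, 5: 432, 10: 858, 15: 385, 20: 197, 25: 175, 30: 403, 35: 166, 40: 149, 45: 499, 50: 388, 55: 93, 60: 118, 65: 495, 70: 47}
    9 26 1529 [ 452.9 -260.3] [328.3 301.2] 40.6 [ 501.3 -242.    14.2]
    30 42 632 [ 480.5 -242.9] [183.2 168.1] 86.4 [ 479.3 -253.7   33.6]
    42 60 1066 [ 472.2 -244.4] [186.1 181.5] 85.5 [ 514.9 -251.4   49.7]
    60 80 660 [ 475.2 -186.6] [ 43.8 185.8] 86.3 [ 481.7 -182.6   67.2]
scene tab {-5: 293, 0: 1118, 5: 50, 40: 15, 45: 18, 50: 23, 55: 38, 60: 30}
    42 60 86 [ 770.3 -425.7] [ 9.  73.1] 3.2 [ 771.7 -435.5   53.9]
```

View pics/c1.png

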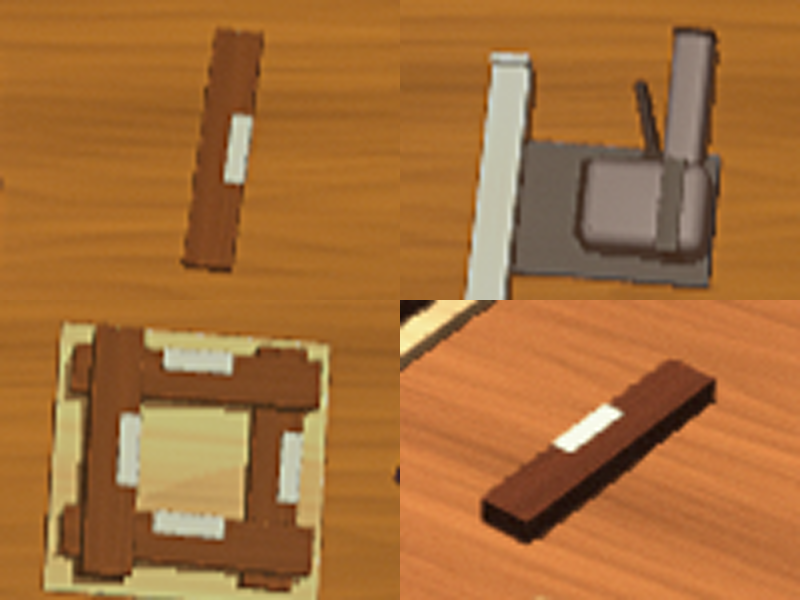

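Crop: the brown blank (no purple or yellow) has its label on the right, world −Y, which is its −y edge. The ledge's window side also faces −Y, so no half turn is needed. The open place is on the right side of the stack (−Y), with its neighbour on the left. Next is a sharper pose fit by silhouette in each camera.

```bash
cat > fit.py <<'E'
from h import *
from scipy.optimize import minimize
C={n:Cam(n) for n in("top","scene")}
IM={}
def load(i):
    for n in C: IM[n]=cv2.cvtColor(cv2.GaussianBlur(cv2.imread(f"pics/{n}{i}.png"),(0,0),.5),cv2.COLOR_BGR2HSV).astype(int)
def box(cx,cy,z,yaw,l,w,h,off=(0,0)):
    c,s=np.cos(yaw),np.sin(yaw);P=np.array([[a*l/2+off[0],b*w/2+off[1],e] for a in(-1,1) for b in(-1,1) for e in(0,h)])
    return np.c_[P[:,0]*c-P[:,1]*s+cx,P[:,0]*s+P[:,1]*c+cy,P[:,2]+z]
S=6
def render(cam,boxes,roi):
    a,b,e,f=roi;im=np.zeros(((f-b)*S,(e-a)*S),np.uint8)
    for B in boxes:
        uv=(cam.proj(B)-[a,b]+.5)*S;hull=cv2.convexHull(np.float32(uv))
        cv2.fillConvexPoly(im,np.int32(np.round(hull*16)),255,shift=4)
    return cv2.resize(im,(e-a,f-b),interpolation=cv2.INTER_AREA)/255.
def fit(jobs,model,p0,step):
    # jobs: (cam,roi,mask)
    def cost(p): return sum(np.abs(render(C[n],model(p),r)-m).sum() for n,r,m in jobs)
    best=None
    for k in range(3):
        p=np.array(p0) if best is None else best.x
        sx=np.vstack([p]+[p+np.eye(len(p))[i]*step[i]*(-1)**k for i in range(len(p))])
        best=minimize(cost,p,method="Nelder-Mead",options=dict(initial_simplex=sx,xatol=.01,fatol=.05,maxiter=600))
    return best.x,best.fun,[m.sum() for _,_,m in jobs]
def brown(n,r):
    a,b,e,f=r;h=IM[n][b:f,a:e];return ((h[...,2]<135)|((h[...,1]<90)&(h[...,2]>150))).astype(float)
def white(n,r):
    a,b,e,f=r;h=IM[n][b:f,a:e];return ((h[...,1]<70)&(h[...,2]>110)).astype(float)
E
python3 - <<'E'
from fit import *
load(0)
pr=lambda t,r:print(t,np.round(r[0],3),round(r[1],1),r[2])
for n,r,px in (("top",(300,198,332,268),[(316,215),(325,250),(306,230)]),("scene",(280,230,350,282),[(330,255),(320,262),(290,240)]),("top",(190,205,216,295),[(204,240),(197,240),(214,270)]),("top",(362,212,444,296),[(380,250),(402,250),(434,254),(366,224)]),("scene",(190,175,300,245),[(262,210),(250,225),(250,192)])):
    print(n,[(p,IM[n][p[1],p[0]].tolist()) for p in px])
rt,rs=(300,198,332,268),(280,230,350,282)
jt,js=("top",rt,brown("top",rt)),("scene",rs,brown("scene",rs))
for t,j in(("top",[jt]),("scene",[js]),):
    pr("blank "+t,fit(j,lambda p:[box(p[0],p[1],0,p[2],180,36,18)],[534,9,-.12],[4,4,.05]))
pr("blank both z",fit([jt,js],lambda p:[box(p[0],p[1],p[3],p[2],180,36,18)],[534,9,-.12,0],[4,4,.05,4]))
dbg=[]
for n,r in(("top",(188,203,216,295)),("scene",(425,245,486,312))):
    m=white(n,r);dbg.append(m)
    q=np.argwhere(m>0)[:,::-1]+[r[0],r[1]];P=C[n].plane(q,36)
    rr=cv2.minAreaRect(np.float32(P[:,:2]));print("ledge",n,len(q),np.round(rr[0],1),np.round(rr[1],1),rr[2])
for n,r in(("top",rt),("scene",rs)):
    dbg.append(brown(n,r))
for n,r in(("top",(362,212,444,296)),("scene",(190,175,300,245))): dbg.append(brown(n,r))
H=max(d.shape[0] for d in dbg);W=np.hstack([np.pad(d,((0,H-d.shape[0]),(0,4)),constant_values=.5) for d in dbg])
cv2.imwrite("pics/dbg.png",cv2.resize(W*255,None,fx=2,fy=2,interpolation=0))
E
```

```text
top [((316, 215), [13, 192, 122]), ((325, 250), [16, 194, 175]), ((306, 230), [15, 197, 159])]
scene [((330, 255), [11, 171, 97]), ((320, 262), [8, 179, 47]), ((290, 240), [13, 172, 216])]
top [((204, 240), [29, 29, 195]), ((197, 240), [15, 188, 171]), ((214, 270), [15, 189, 166])]
top [((380, 250), [13, 185, 123]), ((402, 250), [24, 109, 197]), ((434, 254), [20, 122, 199]), ((366, 224), [15, 188, 161])]
scene [((262, 210), [11, 160, 43]), ((250, 225), [8, 182, 118]), ((250, 192), [24, 43, 221])]
blank top [ 5.35098e+02  9.79600e+00 -1.23000e-01] 65.7 [np.float64(727.0)]
blank scene [ 5.30925e+02  8.15100e+00 -1.14000e-01] 78.6 [np.float64(1004.0)]
blank both z [ 5.33677e+02  9.92600e+00 -1.17000e-01  2.41400e+00] 151.9 [np.float64(727.0), np.float64(1004.0)]
ledge top 721 [476.3 334.2] [ 29.5 214.3] 86.33748626708984
ledge scene 858 [465. 329.] [214.9 127. ] 22.717775344848633[ WARN:0@0.491] global loadsave.cpp:1063 imwrite_ Unsupported depth image for selected encoder is fallbacked to CV_8U.
```

View pics/dbg.png

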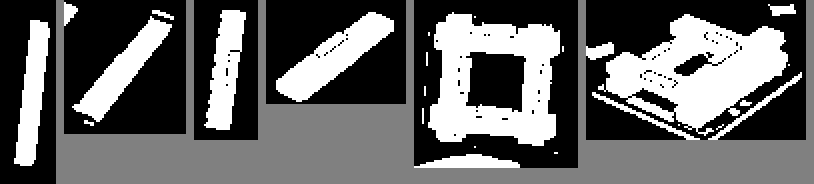

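Masks are clean, and the two cameras agree on the blank within 4 mm, with the label side as read. Next I fit the stack, ledge and grip.

```bash
python3 - <<'E'
from fit import *
load(0)
pr=lambda t,r:print(t,np.round(r[0],3),round(r[1],1),r[2])
rt,rs=(300,198,332,268),(280,230,350,282)
j=[("top",rt,brown("top",rt)),("scene",rs,brown("scene",rs))]
pr("blank both",fit(j,lambda p:[box(p[0],p[1],0,p[2],180,36,18)],[534,9,-.12],[4,4,.05]))
def clean(m):
    k,l,st,_=cv2.connectedComponentsWithStats(cv2.morphologyEx(m.astype(np.uint8),cv2.MORPH_OPEN,np.ones((3,3))));return (l==1+np.argmax(st[1:,4])).astype(float)
rt=(366,214,444,286);rs=(196,178,300,240)
f=lambda i:cv2.morphologyEx(clean(i),cv2.MORPH_CLOSE,np.ones((3,3)))
jt,js=("top",rt,f(brown("top",rt))),("scene",rs,f(brown("scene",rs)))
def stack(p):
    x,y,w=p;b=lambda z,l,wd,o:box(x,y,z,w,l,wd,18,o)
    return [b(12,180,36,(0,-60)),b(12,180,36,(0,60)),b(30,36,180,(-60,0)),b(30,36,180,(60,0)),b(48,180,36,(0,60))]
for t,j in(("top",[jt]),("scene",[js]),("both",[jt,js])):pr("stack "+t,fit(j,stack,[476,-244,-.07],[4,4,.05]))
rt,rs=(188,203,216,295),(425,245,486,312)
jt,js=("top",rt,clean(white("top",rt))),("scene",rs,clean(white("scene",rs)))
led=lambda p:[box(p[0],p[1],30,p[2],p[3],28,6),box(p[0],p[1],30,p[2],(p[3]-200)/2,28,18,((100+p[3])/4+50,0)),box(p[0],p[1],30,p[2],(p[3]-200)/2,28,18,(-(100+p[3])/4-50,0))]
for B in led([0,0,0,216]):pass
led=lambda p:[box(p[0],p[1],32,p[2],212,28,4)]+[box(p[0],p[1],32,p[2],6,28,16,(s*103,0)) for s in(1,-1)]
for t,j in(("top",[jt]),("scene",[js]),("both",[jt,js])):pr("ledge "+t,fit(j,led,[476,335,-.07],[4,4,.05]))
# grip: cloud at 50-66 high beyond the head, in ledge axes
for n in C:
    X=C[n].cloud(np.load(f"pics/{n}0.npy")).reshape(-1,3);h=IM[n].reshape(-1,3)
    c,s=np.cos(-.06),np.sin(-.06);L=np.c_[(X[:,:2]-[475,335])@np.array([[c,-s],[s,c]]),X[:,2]]
    for t,m in(("grip",(L[:,0]>60)&(L[:,0]<125)&(abs(L[:,1]+120)<60)&(L[:,2]>52)&(L[:,2]<75)),("head",(L[:,0]<34)&(L[:,0]>-60)&(L[:,1]<-40)&(L[:,2]>66)&(L[:,2]<85))):
        q=L[m];print(n,t,m.sum(),np.round(np.percentile(q,[2,50,98],axis=0),1).tolist())
a,b,w,h=205,198,64,48
cv2.imwrite("pics/c2.png",np.hstack([cv2.resize(cv2.imread(f"pics/{n}0.png")[b:b+48,a:a+64],(400,300),interpolation=cv2.INTER_CUBIC) for n,a,b in(("top",210,200),("scene",362,240))]))
E
```

```text
blank both [ 5.33209e+02  9.15600e+00 -1.19000e-01] 169.4 [np.float64(727.0), np.float64(1004.0)]
stack top [ 4.74422e+02 -2.44270e+02 -6.70000e-02] 195.1 [np.float64(2700.0)]
stack scene [ 4.71051e+02 -2.46253e+02 -6.90000e-02] 287.2 [np.float64(2937.0)]
stack both [ 4.73666e+02 -2.44801e+02 -7.40000e-02] 526.1 [np.float64(2700.0), np.float64(2937.0)]
ledge top [ 4.75491e+02  3.34916e+02 -6.40000e-02] 45.6 [np.float64(721.0)]
ledge scene [ 4.56460e+02  3.34928e+02 -7.20000e-02] 163.0 [np.float64(767.0)]
ledge both [ 4.74702e+02  3.34340e+02 -6.70000e-02] 253.1 [np.float64(721.0), np.float64(767.0)]
top grip 233 [[61.3, -149.0, 53.1], [88.2, -133.8, 60.4], [122.7, -99.9, 69.0]]
top head 759 [[-45.7, -532.7, 66.3], [-1.4, -124.2, 71.8], [30.2, -68.6, 80.4]]
scene grip 305 [[61.5, -146.6, 52.9], [89.1, -128.5, 62.1], [123.6, -98.0, 65.6]]
scene head 969 [[-51.6, -535.8, 66.4], [0.2, -122.7, 72.7], [30.5, -65.9, 78.3]]
```

View pics/c2.png

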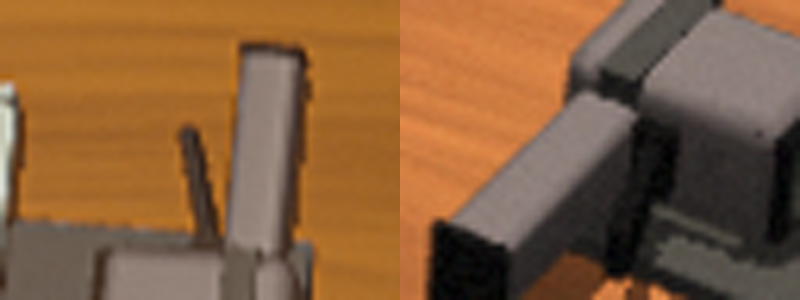

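Grip in the top image: its top face spans roughly columns 249–258 at row 208 and 246.5–256 at row 238. The trigger tip is near (240,220.5).

```bash
python3 - <<'E'
from fit import *
f=lambda P:np.round((np.array(P)[:,:2]-[475.2,334.8])@np.array([[np.cos(-.065),-np.sin(-.065)],[np.sin(-.065),np.cos(-.065)]]),1).tolist()
t=lambda u,v:(210+u/6.25-.42,200+v/6.25-.42)
s=lambda u,v:(362+(u-400)/6.25-.42,240+v/6.25-.42)
print("top grip z62 endL,endR,inL,inR",f(C["top"].plane([t(243,50),t(301,50),t(229,240),t(288,240)],62)))
print("trig tip,root z57",f(C["top"].plane([t(187,130),t(205,240)],57)))
print("head z75: front-left corner region",f(C["top"].plane([t(103,250)],75)))
# scene shifted to top by +3.7,+1.7
print("scene grip z62 endFront,endBack,inFront,inBack",f(C["scene"].plane([s(513,250),s(438,215),s(640,112),s(575,88)],62)+[3.7,1.7,0]))
s0=robot.sense();print(s0["position"],R.from_rotvec(s0["eef_rot"]).as_matrix().round(3).tolist(),s0["time"])
E
```

```text
top grip z62 endL,endR,inL,inR [[128.1, -122.1], [130.1, -149.1], [37.9, -124.6], [40.0, -151.9]]
trig tip,root z57 [[89.1, -99.1], [37.9, -112.8]]
head z75: front-left corner region [[26.5, -69.3]]
scene grip z62 endFront,endBack,inFront,inBack [[125.1, -118.9], [123.3, -149.8], [31.6, -121.1], [32.3, -147.4]]
[ 194.04471657 -514.06117628  230.56608285] [[0.936, 0.353, -0.0], [0.353, -0.936, 0.002], [0.0, -0.002, -1.0]] 0.1
```

Pose estimates:

| Thing | x, y (mm) | Yaw (rad) |
|---|---|---|
| Blank | (533, 9) | −0.119 |
| Ledge | (474, 334) | −0.065 |
| Stack | (473, −245) | −0.069 |

The squeeze point is about (75, −131) in the ledge frame, and all the sizes check. I start moving by turning the wrist the way that suits the joint-6 range.

Emit:
arm_command(rows=[{"gripper": 1,"translation": [0,0,0],"turn": [0,0,-1]},{"gripper": 1,"translation": [0,0,0],"turn": [0,0,-1]},{"gripper": 1,"translation": [0,0,0],"turn": [0,0,-1]},{"gripper": 1,"translation": [0,0,0],"turn": [0,0,-1]},{"gripper": 1,"translation": [0,0,0],"turn": [0,0,-1]},{"gripper": 1,"translation": [0,0,0],"turn": [0,0,-1]},{"gripper": 1,"translation": [0,0,0],"turn": [0,0,-1]},{"gripper": 1,"translation": [0,0,0],"turn": [0,0,-1]},{"gripper": 1,"translation": [0,0,0],"turn": [0,0,-1]},{"gripper": 1,"translation": [0,0,0],"turn": [0,0,-1]}], squeeze=40)

```text
time: 1.35
position: [194.1, -514.2, 230.8]
eef_rot: [-1.999, -2.422, -0.001]
force: [0.5, -0.4, 0.1]
gripper_width: 85.3
grasp_force: 0.0
```

Emit:
arm_command(rows=[{"gripper": 1,"translation": [0,0,0],"turn": [0,0,-1]},{"gripper": 1,"translation": [0,0,0],"turn": [0,0,-1]},{"gripper": 1,"translation": [0,0,0],"turn": [0,0,-1]},{"gripper": 1,"translation": [0,0,0],"turn": [0,0,-1]},{"gripper": 1,"translation": [0,0,0],"turn": [0,0,-1]},{"gripper": 1,"translation": [0,0,0],"turn": [0,0,-1]},{"gripper": 1,"translation": [0,0,0],"turn": [0,0,-1]},{"gripper": 1,"translation": [0,0,0],"turn": [0,0,-1]},{"gripper": 1,"translation": [0,0,0],"turn": [0,0,-1]},{"gripper": 1,"translation": [0,0,0],"turn": [0,0,-0.07]}])

```text
time: 2.6
position: [194.1, -514.3, 230.9]
eef_rot: [-0.187, -3.136, -0.001]
force: [0.2, -0.0, -1.0]
gripper_width: 85.7
grasp_force: 0.0
```

```bash
cat > go.py <<'E'
from h import *
import sys
# go.py x y z yaw : remaining shift in tool units (measured pose); yaw = world yaw of tool x
x,y,z,yaw=map(float,sys.argv[1:5]);s=robot.sense()
M=R.from_rotvec(s["eef_rot"]).as_matrix();d=np.array([x,y,z])-s["position"]
cur=np.arctan2(M[1,0],M[0,0]);dy=(yaw-cur+np.pi)%(2*np.pi)-np.pi
print("t",s["time"],"pos",s["position"].round(1),"yaw",cur.round(4),"tilt",M[:2,2].round(3),"w",round(s["gripper_width"],1),"gf",round(s["grasp_force"],1),"F",s["force"].round(1),"q",s["joint_pos"].round(2))
print("tool shift units",(M.T@d/50).round(3),"turn wz units",round(-np.degrees(dy)/8,3))
E
python3 go.py 533 9 120 3.0226
```

```text
t 2.6 pos [ 194.1 -514.3  230.9] yaw 3.0224 tilt [-0.     0.001] w 85.7 gf 0.0 F [ 0.2 -0.  -1. ] q [-1.34  0.33 -0.19  1.05 -0.   -1.22]
tool shift units [-5.486 11.197  2.225] turn wz units -0.002
```

Emit:
arm_command(rows=[{"gripper": 1,"translation": [-0.4,0.8,0],"turn": [0,0,0]},{"gripper": 1,"translation": [-0.4,0.8,0],"turn": [0,0,0]},{"gripper": 1,"translation": [-0.4,0.8,0],"turn": [0,0,0]},{"gripper": 1,"translation": [-0.4,0.8,0],"turn": [0,0,0]},{"gripper": 1,"translation": [-0.4,0.8,0],"turn": [0,0,0]},{"gripper": 1,"translation": [-0.4,0.8,0],"turn": [0,0,0]},{"gripper": 1,"translation": [-0.4,0.8,0],"turn": [0,0,0]},{"gripper": 1,"translation": [-0.4,0.8,0],"turn": [0,0,0]},{"gripper": 1,"translation": [-0.4,0.8,0],"turn": [0,0,0]},{"gripper": 1,"translation": [-0.4,0.8,0],"turn": [0,0,0]}])

```text
time: 3.85
position: [440.5, -139.6, 231.2]
eef_rot: [0.189, 3.136, -0.0]
force: [1.0, -1.2, 0.1]
gripper_width: 85.4
grasp_force: 0.0
```

Emit:
arm_command(rows=[{"gripper": 1,"translation": [-0.4,0.8,0.3],"turn": [0,0,0]},{"gripper": 1,"translation": [-0.4,0.8,0.3],"turn": [0,0,0]},{"gripper": 1,"translation": [-0.4,0.8,0.3],"turn": [0,0,0]},{"gripper": 1,"translation": [-0.29,0.8,0.3],"turn": [0,0,0]},{"gripper": 1,"translation": [0,0,0.3],"turn": [0,0,0]},{"gripper": 1,"translation": [0,0,0],"turn": [0,0,0]}])

```text
time: 4.6
position: [531.2, 9.1, 154.9]
eef_rot: [-0.186, -3.133, 0.0]
force: [-0.1, -1.0, 0.7]
gripper_width: 85.6
grasp_force: 0.0
```

```bash
python3 go.py 533 9 4 3.0226
```

```text
t 4.6 pos [531.2   9.1 154.9] yaw 3.0227 tilt [-0.003 -0.   ] w 85.6 gf 0.0 F [-0.1 -1.   0.7] q [-0.12  0.36 -0.35  0.86 -0.   -0.  ]
tool shift units [-4.600e-02  3.000e-03  3.017e+00] turn wz units 0.001
```

Emit:
arm_command(rows=[{"gripper": 1,"translation": [-0.04,0,0.6],"turn": [0,0,0]},{"gripper": 1,"translation": [0,0,0.6],"turn": [0,0,0]},{"gripper": 1,"translation": [0,0,0.6],"turn": [0,0,0]},{"gripper": 1,"translation": [0,0,0.6],"turn": [0,0,0]},{"gripper": 1,"translation": [0,0,0.4],"turn": [0,0,0]},{"gripper": 1,"translation": [0,0,0.22],"turn": [0,0,0]},{"gripper": 1,"translation": [0,0,0],"turn": [0,0,0]}])

```text
time: 5.48
position: [534.4, 8.2, 5.3]
eef_rot: [-0.188, -3.135, 0.0]
force: [-0.6, 0.6, 0.1]
gripper_width: 85.6
grasp_force: 0.0
```

```bash
python3 go.py 533 9 4 3.0226; python3 - <<'E'
from h import *
p,d=vision.grab_frame("scene");cv2.imwrite("pics/scene1.png",p[:,:,::-1]);cv2.imwrite("pics/s1c.png",cv2.resize(p[190:310,240:400,::-1],(640,480),interpolation=cv2.INTER_CUBIC))
E
```

```text
t 5.475 pos [534.4   8.2   5.3] yaw 3.0219 tilt [-0.001 -0.   ] w 85.6 gf 0.0 F [-0.6  0.6  0.1] q [-0.12  0.56 -0.5   0.52 -0.   -0.  ]
tool shift units [0.029 0.013 0.025] turn wz units -0.005
```

View pics/s1c.png

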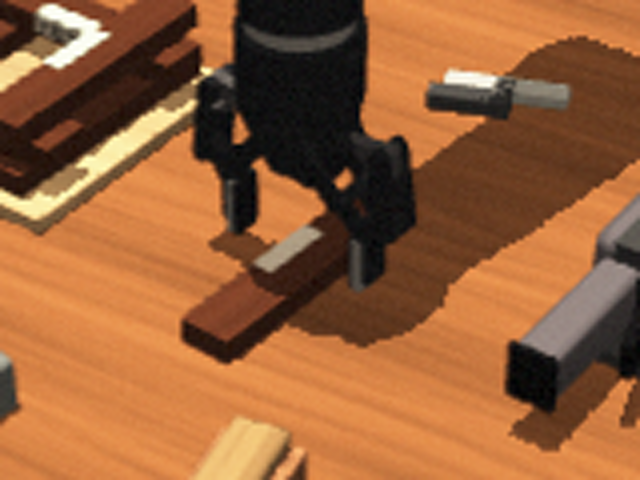

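The fingers straddle the blank at its label, so I close.

Emit:
arm_command(rows=[{"gripper": 0,"translation": [0,0,0.04],"turn": [0,0,0]},{"gripper": 0,"translation": [0,0,0],"turn": [0,0,0]},{"gripper": 0,"translation": [0,0,0],"turn": [0,0,0]},{"gripper": 0,"translation": [0,0,0],"turn": [0,0,0]},{"gripper": 0,"translation": [0,0,0],"turn": [0,0,0]},{"gripper": 0,"translation": [0,0,0],"turn": [0,0,0]}], squeeze=40)

```text
time: 6.28
position: [535.3, 8.9, 3.9]
eef_rot: [0.185, 3.135, -0.0]
force: [-1.1, 0.3, 6.2]
gripper_width: 35.1
grasp_force: 41.2
```

```bash
python3 go.py 474 334.2 130 3.0766
```

```text
t 6.275 pos [535.3   8.9   3.9] yaw 3.0236 tilt [ 0.001 -0.   ] w 35.1 gf 41.2 F [-1.1  0.3  6.2] q [-0.12  0.56 -0.5   0.51 -0.   -0.  ]
tool shift units [ 1.98   6.316 -2.525] turn wz units -0.38
```

Emit:
arm_command(rows=[{"gripper": 0,"translation": [0,0,-0.1],"turn": [0,0,0]},{"gripper": 0,"translation": [0,0,-0.4],"turn": [0,0,0]},{"gripper": 0,"translation": [0,0,-0.5],"turn": [0,0,0]},{"gripper": 0,"translation": [0,0,-0.5],"turn": [0,0,0]},{"gripper": 0,"translation": [0,0,-0.5],"turn": [0,0,0]},{"gripper": 0,"translation": [0,0,-0.5],"turn": [0,0,-0.2]},{"gripper": 0,"translation": [0,0,0],"turn": [0,0,-0.18]}])

```text
time: 7.15
position: [536.1, 8.8, 129.9]
eef_rot: [0.1, 3.136, -0.0]
force: [0.6, -0.6, -1.1]
gripper_width: 35.2
grasp_force: 40.4
```

```bash
python3 go.py 475 334.2 130 3.0766
```

```text
t 7.15 pos [536.1   8.8 129.9] yaw 3.0777 tilt [ 0.004 -0.   ] w 35.2 gf 40.4 F [ 0.6 -0.6 -1.1] q [-0.12  0.39 -0.38  0.8   0.   -0.06]
tool shift units [ 1.635  6.416 -0.008] turn wz units 0.008
```

Emit:
arm_command(rows=[{"gripper": 0,"translation": [0.1,0.4,0],"turn": [0,0,0]},{"gripper": 0,"translation": [0.15,0.6,0],"turn": [0,0,0]},{"gripper": 0,"translation": [0.15,0.6,0],"turn": [0,0,0]},{"gripper": 0,"translation": [0.15,0.6,0],"turn": [0,0,0]},{"gripper": 0,"translation": [0.15,0.6,0],"turn": [0,0,0]},{"gripper": 0,"translation": [0.15,0.6,0],"turn": [0,0,0]},{"gripper": 0,"translation": [0.15,0.6,0],"turn": [0,0,0]},{"gripper": 0,"translation": [0.15,0.6,0],"turn": [0,0,0]},{"gripper": 0,"translation": [0.15,0.6,0],"turn": [0,0,0]},{"gripper": 0,"translation": [0.15,0.6,0],"turn": [0,0,0]}])

```text
time: 8.4
position: [479.1, 304.5, 126.6]
eef_rot: [-0.101, -3.137, 0.001]
force: [0.4, -0.5, -0.5]
gripper_width: 35.3
grasp_force: 40.4
```

Emit:
arm_command(rows=[{"gripper": 0,"translation": [0.15,0.4,0],"turn": [0,0,0]},{"gripper": 0,"translation": [0.03,0.22,0],"turn": [0,0,0]},{"gripper": 0,"translation": [0,0,0.4],"turn": [0,0,0]},{"gripper": 0,"translation": [0,0,0.4],"turn": [0,0,0]},{"gripper": 0,"translation": [0,0,0],"turn": [0,0,0]}])

```text
time: 9.02
position: [472.9, 333.4, 86.6]
eef_rot: [-0.103, -3.136, 0.003]
force: [0.6, -0.5, -0.8]
gripper_width: 34.8
grasp_force: 40.4
```

```bash
python3 go.py 475 334.2 40 3.0766; python3 - <<'E'
from fit import *
out=[]
for n,(a,b,w,h) in(("top",(150,180,120,120)),("scene",(380,200,120,120))):
    p,d=vision.grab_frame(n);cv2.imwrite(f"pics/{n}2.png",p[:,:,::-1]);out.append(cv2.resize(p[b:b+h,a:a+w,::-1],(400,400),interpolation=cv2.INTER_CUBIC))
cv2.imwrite("pics/c3.png",np.hstack(out))
E
```

```text
t 9.025 pos [472.9 333.4  86.6] yaw 3.0758 tilt [-0.003 -0.002] w 34.8 gf 40.4 F [ 0.6 -0.5 -0.8] q [ 0.49  0.51 -0.3   0.76 -0.    0.55]
tool shift units [-0.044  0.021  0.931] turn wz units -0.006
```

View pics/c3.png

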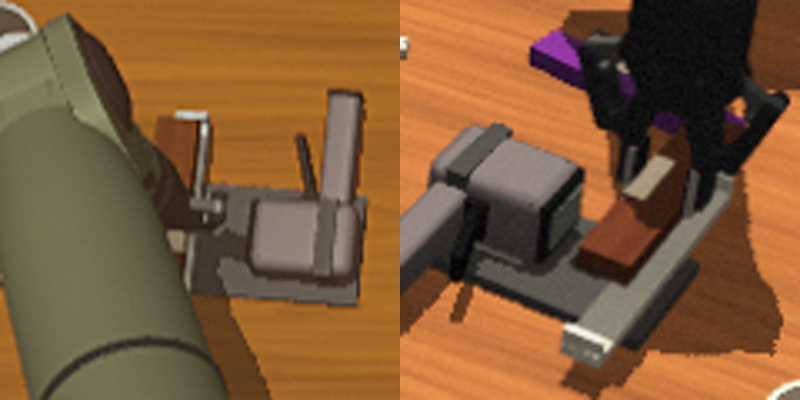

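The label faces the scanner, with the blank about 45 mm above the ledge. I check the predicted corners against the picture before lowering.

```bash
python3 - <<'E'
from fit import *
for dx in (0,-2):
    B=box(472.9+dx,333.4,82.7,-.066,180,36,18)[[4,5,6,7]]
    print(dx,"scene crop",np.round((C["scene"].proj(B)+.5-[380,200])*3.333+[400,0]).tolist())
    print("   top crop",np.round((C["top"].proj(B)+.5-[150,180])*3.333).tolist())
L=box(474.7,334.3,36,-.065,212,28,12)[[5,7]]
print("lug top far end: scene",np.round((C["scene"].proj(L)+.5-[380,200])*3.333+[400,0]).tolist(),"top",np.round((C["top"].proj(L)+.5-[150,180])*3.333).tolist())
E
```

```text
0 scene crop [[570.0, 271.0], [574.0, 249.0], [623.0, 292.0], [627.0, 270.0]]
   top crop [[204.0, 124.0], [200.0, 120.0], [163.0, 121.0], [159.0, 117.0]]
-2 scene crop [[572.0, 270.0], [575.0, 247.0], [624.0, 291.0], [628.0, 268.0]]
   top crop [[204.0, 127.0], [200.0, 122.0], [163.0, 124.0], [159.0, 119.0]]
lug top far end: scene [[559.0, 332.0], [600.0, 349.0]] top [[208.0, 113.0], [176.0, 111.0]]
```

Blank and ledge share the same image bias, so the relative alignment is right. Lowering.

Emit:
arm_command(rows=[{"gripper": 0,"translation": [-0.04,0,0.3],"turn": [0,0,0]},{"gripper": 0,"translation": [0,0,0.3],"turn": [0,0,0]},{"gripper": 0,"translation": [0,0,0.2],"turn": [0,0,0]},{"gripper": 0,"translation": [0,0,0.08],"turn": [0,0,0]},{"gripper": 0,"translation": [0,0,0],"turn": [0,0,0]},{"gripper": 0,"translation": [0,0,0],"turn": [0,0,0]}])

```text
time: 9.88
position: [476.6, 334.6, 44.7]
eef_rot: [0.102, 3.139, 0.001]
force: [0.6, -0.1, -1.0]
gripper_width: 35.1
grasp_force: 40.4
```

```bash
python3 go.py 475 334.2 40 3.0766
```

```text
t 9.875 pos [476.6 334.6  44.7] yaw 3.0766 tilt [0.001 0.   ] w 35.1 gf 40.4 F [ 0.6 -0.1 -1. ] q [ 0.49  0.57 -0.34  0.67 -0.    0.55]
tool shift units [ 0.032 -0.01   0.093] turn wz units -0.0
```

Emit:
arm_command(rows=[{"gripper": 0,"translation": [0,0,0.04],"turn": [0,0,0]},{"gripper": 0,"translation": [0,0,0.04],"turn": [0,0,0]},{"gripper": 0,"translation": [0,0,0],"turn": [0,0,0]}])

```text
time: 10.25
position: [476.1, 334.3, 40.2]
eef_rot: [-0.102, -3.14, 0.0]
force: [-0.3, -0.8, -1.0]
gripper_width: 35.0
grasp_force: 40.4
```

Emit:
arm_command(rows=[{"gripper": 0,"translation": [0,0,0.02],"turn": [0,0,0]},{"gripper": 0,"translation": [0,0,0],"turn": [0,0,0]}])

```text
time: 10.5
position: [476.3, 334.4, 39.9]
eef_rot: [0.102, 3.14, 0.0]
force: [-3.1, -1.6, 5.3]
gripper_width: 34.7
grasp_force: 41.0
```

Contact at 5 N: it rests on the ledge. I open and lift.

Emit:
arm_command(rows=[{"gripper": 0.7,"translation": [0,0,0],"turn": [0,0,0]},{"gripper": 0.7,"translation": [0,0,0],"turn": [0,0,0]},{"gripper": 0.7,"translation": [0,0,0],"turn": [0,0,0]},{"gripper": 0.7,"translation": [0,0,-0.2],"turn": [0,0,0]},{"gripper": 0.7,"translation": [0,0,-0.4],"turn": [0,0,0]},{"gripper": 1,"translation": [0,0,-0.5],"turn": [0,0,0]},{"gripper": 1,"translation": [0,0,-0.5],"turn": [0,0,0]},{"gripper": 1,"translation": [0,0,-0.4],"turn": [0,0,0]},{"gripper": 1,"translation": [0,0,0],"turn": [0,0,0]}])

```text
time: 11.62
position: [477.6, 335.1, 141.4]
eef_rot: [0.102, 3.136, 0.003]
force: [-0.4, 0.5, -0.5]
gripper_width: 85.4
grasp_force: 0.0
```

```bash
python3 - <<'E'
from fit import *
# squeeze world from ledge frame (75,-131), averaged-camera ledge (474.2,334.2)
c,s=np.cos(-.065),np.sin(-.065)
print("squeeze",474.2+75*c+131*s,334.2+75*s-131*c)
p,d=vision.grab_frame("scene");cv2.imwrite("pics/scene3.png",p[:,:,::-1])
load_=cv2.imread("pics/top0.png")
IM["scene"]=cv2.cvtColor(p[:,:,::-1].copy(),cv2.COLOR_BGR2HSV).astype(int)
E
python3 go.py 540.5 198.6 140 3.0766
```

```text
squeeze 540.532612987991 198.60507216645087
t 11.675 pos [476.8 334.7 140.1] yaw 3.0766 tilt [0.002 0.001] w 85.3 gf 0.0 F [-0.3 -0.2 -0.5] q [ 0.49  0.46 -0.24  0.87  0.    0.55]
tool shift units [-1.449e+00 -2.634e+00  1.000e-03] turn wz units -0.0
```

Emit:
arm_command(rows=[{"gripper": 1,"translation": [-0.2,-0.4,0],"turn": [0,0,0]},{"gripper": 1,"translation": [-0.3,-0.6,0],"turn": [0,0,0]},{"gripper": 1,"translation": [-0.3,-0.6,0],"turn": [0,0,0]},{"gripper": 1,"translation": [-0.3,-0.6,0],"turn": [0,0,0]},{"gripper": 1,"translation": [-0.3,-0.4,0],"turn": [0,0,0]},{"gripper": 1,"translation": [-0.05,-0.03,0.4],"turn": [0,0,0]},{"gripper": 1,"translation": [0,0,0.4],"turn": [0,0,0]},{"gripper": 1,"translation": [0,0,0],"turn": [0,0,0]}])

```text
time: 12.68
position: [537.9, 197.8, 96.8]
eef_rot: [-0.103, -3.135, 0.002]
force: [-1.0, 0.3, 0.4]
gripper_width: 85.4
grasp_force: 0.0
```

```bash
python3 go.py 540.5 198.6 27 3.0766; python3 - <<'E'
from fit import *
out=[]
for n,(a,b,w,h) in(("top",(170,180,120,120)),("scene",(360,190,120,120))):
    p,d=vision.grab_frame(n);cv2.imwrite(f"pics/{n}4.png",p[:,:,::-1]);out.append(cv2.resize(p[b:b+h,a:a+w,::-1],(400,400),interpolation=cv2.INTER_CUBIC))
cv2.imwrite("pics/c4.png",np.hstack(out))
E
```

```text
t 12.675 pos [537.9 197.8  96.8] yaw 3.0762 tilt [-0.005 -0.001] w 85.4 gf 0.0 F [-1.   0.3  0.4] q [ 0.22  0.49 -0.31  0.78  0.    0.29]
tool shift units [-0.057  0.021  1.395] turn wz units -0.003
```

View pics/c4.png

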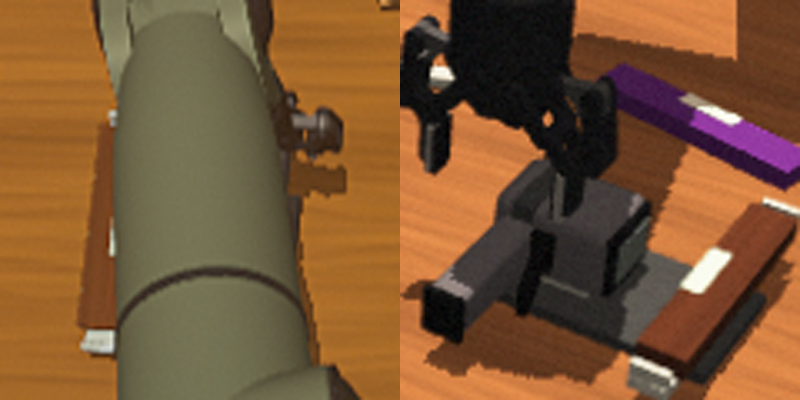

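The blank lies flat on the ledge between the lugs with its label towards the window. I descend around the grip, biased 4 mm to +y for trigger clearance.

Emit:
arm_command(rows=[{"gripper": 1,"translation": [-0.02,0.1,0],"turn": [0,0,0]},{"gripper": 1,"translation": [0,0,0.3],"turn": [0,0,0]},{"gripper": 1,"translation": [0,0,0.3],"turn": [0,0,0]},{"gripper": 1,"translation": [0,0,0.3],"turn": [0,0,0]},{"gripper": 1,"translation": [0,0,0.3],"turn": [0,0,0]},{"gripper": 1,"translation": [0,0,0],"turn": [0,0,0]},{"gripper": 1,"translation": [0,0,0],"turn": [0,0,0]}])

```text
time: 13.65
position: [541.6, 203.4, 39.4]
eef_rot: [0.102, 3.14, 0.0]
force: [0.5, -0.2, 0.2]
gripper_width: 85.4
grasp_force: 0.0
```

```bash
python3 go.py 540.5 198.6 24 3.0766
```

```text
t 13.65 pos [541.6 203.4  39.4] yaw 3.0765 tilt [0. 0.] w 85.4 gf 0.0 F [ 0.5 -0.2  0.2] q [ 0.23  0.57 -0.35  0.65  0.    0.3 ]
tool shift units [ 0.016 -0.097  0.307] turn wz units -0.001
```

Emit:
arm_command(rows=[{"gripper": 1,"translation": [0,0,0.27],"turn": [0,0,0]},{"gripper": 1,"translation": [0,-0.08,0],"turn": [0,0,0]},{"gripper": 1,"translation": [0,0,0],"turn": [0,0,0]}], squeeze=25)

```text
time: 14.02
position: [541.0, 199.0, 25.7]
eef_rot: [-0.103, -3.14, 0.0]
force: [1.1, -0.7, -0.7]
gripper_width: 85.7
grasp_force: 0.0
```

Emit:
arm_command(rows=[{"gripper": 0,"translation": [0,0,0],"turn": [0,0,0]},{"gripper": 0,"translation": [0,0,0],"turn": [0,0,0]},{"gripper": 0,"translation": [0,0,0],"turn": [0,0,0]}])

```text
time: 14.4
position: [542.2, 198.6, 26.9]
eef_rot: [0.103, 3.138, -0.004]
force: [0.7, -3.8, 4.4]
gripper_width: 37.1
grasp_force: 29.1
```

Width 37.1 mm, about 1 mm under the stated 38 mm, as it also read on the 36 mm blank: the trigger is at its stop. Hold, then release.

Emit:
arm_command(rows=[{"gripper": 0,"translation": [0,0,0],"turn": [0,0,0]},{"gripper": 0,"translation": [0,0,0],"turn": [0,0,0]},{"gripper": 0,"translation": [0,0,0],"turn": [0,0,0]},{"gripper": 0,"translation": [0,0,0],"turn": [0,0,0]}])

```text
time: 14.9
position: [542.2, 198.6, 26.9]
eef_rot: [0.104, 3.138, -0.003]
force: [-0.3, -2.6, 7.2]
gripper_width: 36.9
grasp_force: 28.4
```

Emit:
arm_command(rows=[{"gripper": 1,"translation": [0,0,0],"turn": [0,0,0]},{"gripper": 1,"translation": [0,0,0],"turn": [0,0,0]},{"gripper": 1,"translation": [0,0.06,0],"turn": [0,0,0]},{"gripper": 1,"translation": [0,0,0],"turn": [0,0,0]},{"gripper": 1,"translation": [0,0,-0.3],"turn": [0,0,0]},{"gripper": 1,"translation": [0,0,-0.5],"turn": [0,0,0]},{"gripper": 1,"translation": [0,0,-0.5],"turn": [0,0,0]},{"gripper": 1,"translation": [0,0,-0.5],"turn": [0,0,0]},{"gripper": 1,"translation": [0,0,-0.5],"turn": [0,0,0]},{"gripper": 1,"translation": [0,0,0],"turn": [0,0,0]}])

```text
time: 16.15
position: [543.3, 202.7, 143.9]
eef_rot: [0.102, 3.135, 0.002]
force: [-0.2, -0.2, -0.2]
gripper_width: 85.4
grasp_force: 0.0
```

```bash
python3 - <<'E'
from fit import *
p,d=vision.grab_frame("scene");cv2.imwrite("pics/scene5.png",p[:,:,::-1]);cv2.imwrite("pics/top5.png",vision.grab_frame("top")[0][:,:,::-1])
load(5);r=(425,245,490,312);m=brown("scene",r)
h=IM["scene"][r[1]:r[3],r[0]:r[2]];m=((h[...,2]<150)&(h[...,1]>120)).astype(np.uint8)
k,l,st,ce=cv2.connectedComponentsWithStats(m);i=1+np.argmax(st[1:,4]);print(st[i],ce[i])
# scene-only fit of the blank at z=36 on the top-face brown; label filled
mm=cv2.morphologyEx((l==i).astype(np.uint8),cv2.MORPH_CLOSE,np.ones((11,11))).astype(float)
print(fit([("scene",r,mm)],lambda p:[box(p[0],p[1],36,p[2],180,36,18)],[472,333,-.065],[4,4,.05]))
E
python3 go.py 476.5 334.6 100 3.0766
```

```text
[   4    6   51   61 1146] [30.7504363  35.22862129]
(array([ 4.96038983e+02,  3.46407569e+02, -1.98120075e-02]), np.float64(419.0078431372549), [np.float64(1499.0)])
t 16.25 pos [541.4 202.3 141.2] yaw 3.0765 tilt [0.001 0.   ] w 85.5 gf 0.0 F [-0.5 -1.1 -0.8] q [ 0.23  0.45 -0.25  0.87 -0.    0.3 ]
tool shift units [1.469 2.555 0.822] turn wz units -0.001
```

Trigger cycle done, held over 0.5 s. Returning to re-grip the blank at the pose where it was let go.

Emit:
arm_command(rows=[{"gripper": 1,"translation": [0.2,0.35,0],"turn": [0,0,0]},{"gripper": 1,"translation": [0.3,0.5,0],"turn": [0,0,0]},{"gripper": 1,"translation": [0.3,0.6,0],"turn": [0,0,0]},{"gripper": 1,"translation": [0.3,0.6,0],"turn": [0,0,0]},{"gripper": 0.8,"translation": [0.3,0.4,0],"turn": [0,0,0]},{"gripper": 0.8,"translation": [0.07,0.1,0.3],"turn": [0,0,0]},{"gripper": 0.8,"translation": [0,0,0.5],"turn": [0,0,0]},{"gripper": 0.8,"translation": [0,0,0.5],"turn": [0,0,0]},{"gripper": 0.8,"translation": [0,0,0.4],"turn": [0,0,0]},{"gripper": 0.8,"translation": [0,0,0],"turn": [0,0,0]}])

```text
time: 17.5
position: [474.1, 332.9, 52.9]
eef_rot: [-0.103, -3.135, 0.005]
force: [-0.0, -0.1, -0.1]
gripper_width: 68.5
grasp_force: 0.0
```

```bash
python3 go.py 476.3 334.4 40.5 3.0766
```

```text
t 17.5 pos [474.1 332.9  52.9] yaw 3.076 tilt [-0.005 -0.003] w 68.5 gf 0.0 F [-0.  -0.1 -0.1] q [ 0.48  0.56 -0.33  0.69 -0.    0.55]
tool shift units [-0.042  0.033  0.247] turn wz units -0.005
```

Emit:
arm_command(rows=[{"gripper": 0.8,"translation": [0,0,0.15],"turn": [0,0,0]},{"gripper": 0.8,"translation": [0,0,0.1],"turn": [0,0,0]},{"gripper": 0.8,"translation": [0,0,0],"turn": [0,0,0]}])

```text
time: 17.88
position: [476.2, 334.3, 43.2]
eef_rot: [-0.102, -3.14, 0.0]
force: [-0.5, 0.9, 0.2]
gripper_width: 68.6
grasp_force: 0.0
```

```bash
python3 go.py 476.3 334.4 40.5 3.0766
```

```text
t 17.875 pos [476.2 334.3  43.2] yaw 3.0764 tilt [-0. -0.] w 68.6 gf 0.0 F [-0.5  0.9  0.2] q [ 0.49  0.57 -0.34  0.66 -0.    0.55]
tool shift units [-0.001  0.002  0.054] turn wz units -0.001
```

Emit:
arm_command(rows=[{"gripper": 0.8,"translation": [0,0,0.05],"turn": [0,0,0]},{"gripper": 0,"translation": [0,0,0],"turn": [0,0,0]},{"gripper": 0,"translation": [0,0,0],"turn": [0,0,0]},{"gripper": 0,"translation": [0,0,0],"turn": [0,0,0]},{"gripper": 0,"translation": [0,0,0],"turn": [0,0,0]}], squeeze=40)

```text
time: 18.5
position: [476.6, 334.6, 41.2]
eef_rot: [0.102, 3.139, 0.001]
force: [0.1, -0.1, 3.5]
gripper_width: 34.6
grasp_force: 41.2
```

Emit:
arm_command(rows=[{"gripper": 0,"translation": [0,0,-0.1],"turn": [0,0,0]},{"gripper": 0,"translation": [0,0,-0.4],"turn": [0,0,0]},{"gripper": 0,"translation": [0,0,-0.5],"turn": [0,0,0]},{"gripper": 0,"translation": [0,0,-0.5],"turn": [0,0,0]},{"gripper": 0,"translation": [0,0,-0.4],"turn": [0,0,0]},{"gripper": 0,"translation": [0,0,-0.4],"turn": [0,0,0]},{"gripper": 0,"translation": [0,0,0],"turn": [0,0,0]}])

```text
time: 19.38
position: [477.2, 334.9, 157.2]
eef_rot: [0.102, 3.137, 0.002]
force: [-0.3, 1.2, -0.9]
gripper_width: 34.9
grasp_force: 40.8
```

```bash
python3 - <<'E'
from fit import *
c,s=np.cos(-.069),np.sin(-.069);x,y=473,-245
print("open",x+60*s,y-60*c)
E
python3 go.py 470.9 -304.9 155 3.0726
```

```text
open 468.863284308073 -304.8572266588101
t 19.375 pos [477.2 334.9 157.2] yaw 3.0766 tilt [0.003 0.001] w 34.9 gf 40.8 F [-0.3  1.2 -0.9] q [ 0.49  0.44 -0.22  0.91 -0.    0.55]
tool shift units [ -0.706 -12.777   0.027] turn wz units 0.028
```

Emit:
arm_command(rows=[{"gripper": 0,"translation": [-0.03,-0.4,0],"turn": [0,0,0]},{"gripper": 0,"translation": [-0.03,-0.6,0],"turn": [0,0,0]},{"gripper": 0,"translation": [-0.03,-0.6,0],"turn": [0,0,0]},{"gripper": 0,"translation": [-0.03,-0.6,0],"turn": [0,0,0]},{"gripper": 0,"translation": [-0.03,-0.6,0],"turn": [0,0,0]},{"gripper": 0,"translation": [-0.03,-0.6,0],"turn": [0,0,0]},{"gripper": 0,"translation": [-0.03,-0.6,0],"turn": [0,0,0]},{"gripper": 0,"translation": [-0.03,-0.6,0],"turn": [0,0,0]},{"gripper": 0,"translation": [-0.03,-0.6,0],"turn": [0,0,0]},{"gripper": 0,"translation": [-0.03,-0.6,0],"turn": [0,0,0]}])

```text
time: 20.62
position: [470.8, 42.3, 154.6]
eef_rot: [-0.103, -3.138, 0.001]
force: [-0.3, -0.9, -0.3]
gripper_width: 34.7
grasp_force: 40.8
```

Emit:
arm_command(rows=[{"gripper": 0,"translation": [-0.03,-0.6,0],"turn": [0,0,0]},{"gripper": 0,"translation": [-0.03,-0.6,0],"turn": [0,0,0]},{"gripper": 0,"translation": [-0.03,-0.6,0],"turn": [0,0,0]},{"gripper": 0,"translation": [-0.03,-0.6,0],"turn": [0,0,0]},{"gripper": 0,"translation": [-0.03,-0.6,0],"turn": [0,0,0]},{"gripper": 0,"translation": [-0.03,-0.6,0],"turn": [0,0,0]},{"gripper": 0,"translation": [-0.03,-0.6,0],"turn": [0,0,0]},{"gripper": 0,"translation": [-0.03,-0.6,0],"turn": [0,0,0]},{"gripper": 0,"translation": [-0.03,-0.6,0],"turn": [0,0,0]},{"gripper": 0,"translation": [-0.03,-0.6,0],"turn": [0,0,0]}])

```text
time: 21.88
position: [466.0, -257.2, 154.5]
eef_rot: [-0.103, -3.138, -0.002]
force: [0.3, 1.1, -0.1]
gripper_width: 34.9
grasp_force: 40.8
```

Emit:
arm_command(rows=[{"gripper": 0,"translation": [-0.03,-0.6,0],"turn": [0,0,0.03]},{"gripper": 0,"translation": [-0.03,-0.3,0],"turn": [0,0,0]},{"gripper": 0,"translation": [0,-0.08,0.3],"turn": [0,0,0]},{"gripper": 0,"translation": [0,0,0.4],"turn": [0,0,0]},{"gripper": 0,"translation": [0,0,0.2],"turn": [0,0,0]},{"gripper": 0,"translation": [0,0,0],"turn": [0,0,0]},{"gripper": 0,"translation": [0,0,0],"turn": [0,0,0]}])

```text
time: 22.75
position: [467.9, -305.2, 111.1]
eef_rot: [0.108, 3.139, -0.0]
force: [0.0, -0.2, -1.3]
gripper_width: 35.0
grasp_force: 40.8
```

```bash
python3 go.py 470.9 -304.9 52 3.0726; python3 - <<'E'
from fit import *
s=robot.sense()["position"]
out=[]
for n,(a,b,w,h) in(("top",(350,190,120,120)),("scene",(180,150,120,120))):
    p,d=vision.grab_frame(n);cv2.imwrite(f"pics/{n}6.png",p[:,:,::-1]);out.append(cv2.resize(p[b:b+h,a:a+w,::-1],(400,400),interpolation=cv2.INTER_CUBIC))
    q=lambda B:np.round((C[n].proj(B)+.5-[a,b])*3.333+[0 if n=="top" else 400,0]).tolist()
    print(n,"held +x end",q(box(s[0]-2.3,s[1],s[2]-3.9,-.069,180,36,18)[[4,5,6,7]]),"-x end",q(box(s[0]-2.3,s[1],s[2]-3.9,-.069,180,36,18)[[0,1,2,3]]))
    print("   top_a +x end",q(box(473,-245,48,-.069,180,36,18,(0,60))[[4,5,6,7]]))
cv2.imwrite("pics/c6.png",np.hstack(out))
E
```

```text
t 22.75 pos [ 467.9 -305.2  111.1] yaw 3.073 tilt [ 0. -0.] w 35.0 gf 40.8 F [ 0.  -0.2 -1.3] q [-0.71  0.45 -0.34  0.78  0.   -0.64]
tool shift units [-0.059  0.011  1.183] turn wz units 0.003
top held +x end [[287.0, 102.0], [291.0, 98.0], [244.0, 99.0], [248.0, 94.0]] -x end [[277.0, 315.0], [281.0, 312.0], [233.0, 311.0], [237.0, 308.0]]
   top_a +x end [[137.0, 102.0], [139.0, 98.0], [95.0, 99.0], [97.0, 95.0]]
scene held +x end [[456.0, 131.0], [453.0, 110.0], [490.0, 144.0], [488.0, 124.0]] -x end [[614.0, 40.0], [613.0, 20.0], [647.0, 51.0], [646.0, 31.0]]
   top_a +x end [[578.0, 248.0], [575.0, 228.0], [614.0, 264.0], [612.0, 243.0]]
```

View pics/c6.png

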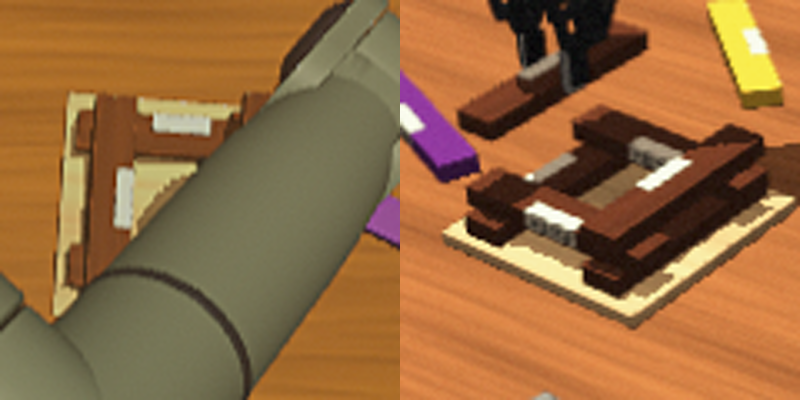

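The held blank and the neighbour both match their predicted pixels: near end at (458–490, 112–137), top_a's end at (578–608, 225–245). I lower it, slowly at the end.

Emit:
arm_command(rows=[{"gripper": 0,"translation": [-0.06,0,0.3],"turn": [0,0,0]},{"gripper": 0,"translation": [0,0,0.3],"turn": [0,0,0]},{"gripper": 0,"translation": [0,0,0.3],"turn": [0,0,0]},{"gripper": 0,"translation": [0,0,0.15],"turn": [0,0,0]},{"gripper": 0,"translation": [0,0,0],"turn": [0,0,0]},{"gripper": 0,"translation": [0,0,0],"turn": [0,0,0]}])

```text
time: 23.6
position: [470.8, -305.9, 58.6]
eef_rot: [0.109, 3.139, -0.001]
force: [-0.9, -0.2, -0.3]
gripper_width: 35.0
grasp_force: 40.8
```

Emit:
arm_command(rows=[{"gripper": 0,"translation": [0,0,0.03],"turn": [0,0,0]},{"gripper": 0,"translation": [0,0,0.02],"turn": [0,0,0]},{"gripper": 0,"translation": [0,0,0],"turn": [0,0,0]}])

```text
time: 23.98
position: [470.6, -305.6, 55.9]
eef_rot: [0.109, 3.14, -0.0]
force: [-0.7, -1.1, -0.9]
gripper_width: 34.8
grasp_force: 40.9
```

Emit:
arm_command(rows=[{"gripper": 0,"translation": [0,0.01,0.03],"turn": [0,0,0]},{"gripper": 0,"translation": [0,0,0],"turn": [0,0,0]},{"gripper": 0,"translation": [0,0,0],"turn": [0,0,0]}])

```text
time: 24.35
position: [470.6, -305.1, 54.2]
eef_rot: [-0.109, -3.14, -0.0]
force: [-0.2, -0.2, -1.1]
gripper_width: 34.7
grasp_force: 40.8
```

Emit:
arm_command(rows=[{"gripper": 0,"translation": [0,0,0.02],"turn": [0,0,0]},{"gripper": 0,"translation": [0,0,0],"turn": [0,0,0]}])

```text
time: 24.6
position: [470.6, -305.1, 53.2]
eef_rot: [-0.109, -3.14, -0.0]
force: [1.0, -0.7, -0.5]
gripper_width: 35.0
grasp_force: 40.8
```

Emit:
arm_command(rows=[{"gripper": 0,"translation": [0,0,0.015],"turn": [0,0,0]},{"gripper": 0,"translation": [0,0,0],"turn": [0,0,0]}])

```text
time: 24.85
position: [470.6, -305.1, 53.1]
eef_rot: [0.109, 3.14, -0.0]
force: [-1.9, 1.2, 4.4]
gripper_width: 34.8
grasp_force: 41.5
```

Contact at z = 53.1, as expected. I release and lift clear.

Emit:
arm_command(rows=[{"gripper": 0.7,"translation": [0,0,0],"turn": [0,0,0]},{"gripper": 0.7,"translation": [0,0,0],"turn": [0,0,0]},{"gripper": 0.7,"translation": [0,0,0],"turn": [0,0,0]},{"gripper": 0.7,"translation": [0,0,-0.2],"turn": [0,0,0]},{"gripper": 0.7,"translation": [0,0,-0.4],"turn": [0,0,0]},{"gripper": 0.7,"translation": [0,0,-0.6],"turn": [0,0,0]},{"gripper": 0.7,"translation": [0,0,-0.6],"turn": [0,0,0]},{"gripper": 0.7,"translation": [0,0,-0.6],"turn": [0,0,0]}])

```text
time: 25.85
position: [470.6, -305.1, 174.2]
eef_rot: [0.109, 3.139, -0.001]
force: [-0.4, -0.0, 0.5]
gripper_width: 60.2
grasp_force: 0.0
```

Emit:
arm_command(rows=[{"gripper": 0.7,"translation": [0.4,0.6,-0.3],"turn": [0,0,0]},{"gripper": 0.7,"translation": [0.4,0.6,-0.2],"turn": [0,0,0]},{"gripper": 0.7,"translation": [0.4,0.7,0],"turn": [0,0,0]},{"gripper": 0.7,"translation": [0.4,0.7,0],"turn": [0,0,0]},{"gripper": 0.7,"translation": [0.3,0.7,0],"turn": [0,0,0]},{"gripper": 0.7,"translation": [0,0.7,0],"turn": [0,0,0]},{"gripper": 0.7,"translation": [0,0.7,0],"turn": [0,0,0]},{"gripper": 0.7,"translation": [0,0.7,0],"turn": [0,0,0]},{"gripper": 0.7,"translation": [0,0.4,0],"turn": [0,0,0]},{"gripper": 0.7,"translation": [0,0,0],"turn": [0,0,0]}])

```text
time: 27.1
position: [396.0, -8.4, 198.1]
eef_rot: [0.104, 3.139, -0.0]
force: [0.6, -0.6, 0.5]
gripper_width: 60.1
grasp_force: 0.0
```

```bash
python3 - <<'E'
from fit import *
out=[]
for n,(a,b,w,h) in(("top",(350,195,120,120)),("scene",(180,150,120,120))):
    p,d=vision.grab_frame(n);cv2.imwrite(f"pics/{n}7.png",p[:,:,::-1]);out.append(cv2.resize(p[b:b+h,a:a+w,::-1],(400,400),interpolation=cv2.INTER_CUBIC))
cv2.imwrite("pics/c7.png",np.hstack(out))
load(7)
def clean(m):
    k,l,st,_=cv2.connectedComponentsWithStats(cv2.morphologyEx(m.astype(np.uint8),cv2.MORPH_OPEN,np.ones((3,3))));return cv2.morphologyEx((l==1+np.argmax(st[1:,4])).astype(np.uint8),cv2.MORPH_CLOSE,np.ones((3,3))).astype(float)
def model(p):
    x,y,w,dx,dy,a=p;b=lambda z,l,wd,o:box(x,y,z,w,l,wd,18,o);c,s=np.cos(w),np.sin(w)
    return [b(12,180,36,(0,-60)),b(12,180,36,(0,60)),b(30,36,180,(-60,0)),b(30,36,180,(60,0)),b(48,180,36,(0,60)),box(x+c*dx-s*(dy-60),y+s*dx+c*(dy-60),48,w+a,180,36,18)]
for n,rt in(("top",(366,214,444,286)),("scene",(196,178,300,240))):
    r=fit([(n,rt,clean(brown(n,rt)))],model,[473,-245,-.069,0,0,0],[4,4,.03,4,4,.04]);print(n,np.round(r[0],3),r[1])
print(robot.sense()["position"],robot.sense()["time"])
E
```

```text
top [ 4.74414e+02 -2.43440e+02 -6.70000e-02  4.07000e-01  1.09000e+00
 -1.20000e-02] 178.26666666666668
scene [ 4.70411e+02 -2.46786e+02 -7.70000e-02  1.97400e+00  3.12500e+00
  1.00000e-02] 218.04705882352943
[396.05780531  -9.52877058 197.94193957] 27.2
```

View pics/c7.png

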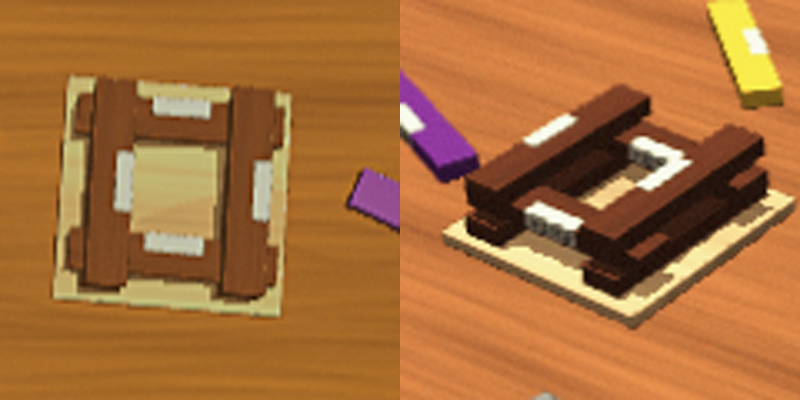

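The blank lies in the open place at top (246,190), parallel to its neighbour and about 1–3 mm from nominal. The stack has not moved and the arm is clear, so I hand it in.

```bash
python3 -c "
from station import robot
print(robot.job_done())"
```

```text
the job is handed in; nothing more can be done
None
```

The blank was scanned on the ledge with one full trigger squeeze held for over half a second. It now lies in the open third-layer place, parallel to its neighbour and within about 3 mm of nominal, and the job was handed in at about 27 s.

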